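# Push the ear-tip stock home against the desk stop

### The job

Park the ear-tip stock at the black L-shaped stop on the desk using pushes only: push the flat clear ear-tip box into the inside of the L so that one long side lies flush against the long rail and one end against the short rail, and push the small lidded jar of ear tips along the desk until it stands against the long rail and touches the free end of the box. Do not grip, lift or tip either of them, do not ram them hard, and leave the other things on the desk where they are.

Things in the scene. Friction and masses are not known exactly. Their poses are not given: they have to be found in the camera images.
- stop: black L-shaped stop fixed to the desk, two rails 12 mm wide, 18 mm high. Origin: inside corner of the L, on the desk; the rails' inner faces pass through it. Long (back) rail: 250 mm along the body's -y, face to -x (towards the robot); short rail: 90 mm along -x, at the left, face to -y. z up. Yaw within 0.15 rad of world
- tip_box: clear flat box of coloured ear tips, lid shut and fixed, 0.16 kg, 106 (x) by 151 (y) by 32 mm high. Origin: centre of underside. Walls at x -47, +48, y -75, +75 mm; lid lip reaches x -49, a 22 mm wide clasp mid-front x -53. Starts before the long rail, clasp towards the robot, yaw within 0.3 rad of the stop. Home: x -48, y -75 mm in the stop's frame
- jar: small round jar of foam ear tips with a flat white lid, closed, 0.07 kg, 57 mm high, body 47 mm across to z = 46, lid 49 mm across. Origin: centre of underside, z up. Starts to the right of the box. Home: about x -24, y -175 mm in the stop's frame (against the long rail and the box's free end)
- scope: otoscope lying on the desk left of the stop, 138x67x28 mm; a bystander. Origin: centre of its underside
- fork: aluminium tuning fork lying at the far right, 182x34x13 mm, long along its x; a bystander. Origin: centre of its underside
- calc: desk calculator lying at the near right, 121 (x) by 75 (y) by 17 mm; a bystander. Origin: centre of its underside
- clip: black binder clip at the near left, 24x32x23 mm; a bystander. Origin: centre of its underside
- pen: pen lying at the near left, 146 (x) x10x12 mm; a bystander. Origin: centre of its underside

How it is judged:
At the end, for the whole second after the job is handed in: The box lies flat with its long side within 6 mm of the long rail and its end within 6 mm of the short rail, square to them within 0.06 rad; the jar stands upright within 7 mm of the long rail and within about 8 mm of touching the box's free end; both at rest on the desk (x of tip_box in the frame of stop between -0.054 and -0.04 m and y of tip_box in the frame of stop between -0.081 and -0.07 m and angle between the x axis of tip_box and the x axis of stop, either way round below 0.06 rad and angle between each of tip_box, jar's own z axis and vertical below 0.05 rad and height (world z) of each of tip_box, jar below 0.005 m and x of jar in the frame of stop between -0.031 and -0.018 m and horizontal distance between jar and tip_box below 0.112 m and y of jar in the frame of stop between -0.183 and -0.165 m and linear speed of each of tip_box, jar below 0.01 m/s).
It fails at once if the box is lifted or tipped (height (world z) of tip_box above 0.015 m or angle between tip_box's own z axis and vertical above 0.3 rad).
It fails at once if the jar is lifted or tipped over (height (world z) of jar above 0.015 m or angle between jar's own z axis and vertical above 0.5 rad).
It fails at once if the jar or the box is gripped or rammed (fingers press on it with more than 35 N) (contact force between the fingers and jar above 35 N or contact force between the fingers and tip_box above 35 N).
It fails at once if the otoscope, tuning fork, calculator, binder clip or pen is moved by more than 30 mm (distance of any of scope, fork, calc, clip, pen from where it was at the start of the episode above 0.03 m).
It also fails if it takes over 67 s, if anything falls off the work surface, if the arm or the gripper's body presses on something with over 40 N, if the wrist force passes 120 N, or if a joint passes its speed limit or range.

### The arm

A 6-joint arm with a two-finger parallel gripper is mounted at the origin on a cart in front of the work surface, level with it; the furniture and walls round the work are solid. World frame = base frame: x ahead of the robot, y to its left, z up, the work surface at z = 0. Lengths are in m, angles in rad, forces in N, time in s.
With the tool pointing down it reaches from about 0.4 to 0.925 m from the base axis. Payload 12.5 kg.
Tool frame: the origin (TCP) lies midway between the tips of the shut fingers; the grasp point (between the pads) lies 19 mm behind it; z points along the fingers, y is the line along which they close (so a half turn about z gives the same grasp; the last joint's range is limited). The gripper opens to 95 mm and grips with 3 to 60 N. Pads are 20 mm wide; open, the fingers measure 119 mm over their backs; the gripper's body (75 mm by 180 mm) begins 59 mm behind the grasp point.
Start: joints at [1.041, 0.491, 1.559, -0, 1.092, -0.106], TCP at [0.257, 0.57, 0.215] pointing down, gripper open.
Joint ranges: [-3.1, 3.1], [-0.84, 2.19], [0.05, 2.79], [-1.13, 4.28], [0.06, 2.93], [-2.69, 2.69]. Speed limits (rad/s): [2.22, 2.22, 2.79, 3.14, 3.14, 3.14].

### API

Orientations are given as [roll, pitch, yaw] about the fixed x, y, z axes, in that order (R = Rz(yaw) Ry(pitch) Rx(roll)).
In Python, from station import manip gives the robot as it stands. The module is installed in compiled form; this text tells all that it offers.
- The arm moves only by the shell command python3 -m creep 'ROWS' [OPENING] [FORCE]. ROWS is JSON, a list of rows, each an object of numbers: "x", "y", "z": the shift along the tool's x, y, z as a fraction of full scale; "wx", "wy", "wz": the turn, a rotation vector about the tool's x, y, z as a fraction of full scale. A call has 1 to 8 rows; each row shifts and turns the commanded pose from where the row before left it, along the tool's axes as they then stand; what a row does not reach is not made up. Full scale, the value 1, is 0.12 m for a shift and 120 degrees for a turn. A row lasts 1/8 s, in which the tool goes at most 62.5 mm and 10.7 degrees, less where a joint would pass 70% of its speed; a pose out of reach is approached as far as the arm can. A call with a number of a shift or a turn outside -1 to 1 is refused whole. A call with a gripper value outside its range is refused whole. OPENING is the opening, from 0 (shut) to 1 (fully open), set as the call begins (- or left out, the last holds). The fingers move at their own pace and stop on an object; FORCE is the grip in N (left out, the last holds). Time passes only in rows, so rows that do not move let the fingers close. It gives the time, the measured TCP pose, the force, the opening and the grip force at its end, in the units of the state.
- manip.sense(): the state, without advancing time (a new reading comes with each control period).
- manip.grab_frame(name): name is "side" or "top" or "wrist"; returns the picture (400x640x3 uint8, red, green, blue); there is no depth.
- manip.get_calibration(name): a dict with "fx", "fy", "cx", "cy" (pixels), "extrinsics" (4x4, takes a point from camera to world coordinates). Camera axes: x right, y down, z forward; pixel columns grow to the right and rows downward; lengths in m; the calibration is good to about 2 mm. A picture is of the moment at which its call begins: read the wrist's pose just before it. get_calibration takes no time and is no camera call; for the wrist camera it gives the pose at the moment of the call.
- manip.job_done(): hands the job in; it is judged then, once.
The state is a dict: "time": time; "joints": joint angles; "dq": joint speeds; "joint_efforts": joint torques, N m; "eef_pos": TCP position; "tool_rot": TCP orientation; "wrist_force": force on the tool from outside, world axes, zero at the start; "ft_torque": the same for the moment, N m; "grip_width": finger opening in m; "grasp_force": force on a finger pad.
Only numpy, scipy, OpenCV 4.12 (cv2) and the standard library are available. Lean on these libraries where they do the work, as an engineer would, in place of code of your own. Each camera call takes 0.05 s, during which the arm holds its last target. There are 200 camera calls.

## Working session

There is one attempt and no reset: what is moved stays moved. The work goes in short steps, Python scripts to look and compute and a shell command to move; the robot and the scene stay as the last step left them, time stands still between calls to the robot, and variables do not carry over. Pictures are saved under pics/ and viewed, at most 10 in all, crops included, and the job is handed in when it is done.

```bash
mkdir -p pics; python3 - <<'E'
from station import manip
import cv2,numpy as np
for n in ("top","side"):
    f=manip.grab_frame(n); cv2.imwrite(f"pics/{n}0.png",f[:,:,::-1])
    c=manip.get_calibration(n); print(n,c["fx"],c["fy"],c["cx"],c["cy"],np.round(c["extrinsics"],4).tolist())
s=manip.sense(); print(s)
E
```

```text
top 492.92267018397655 492.92267018397655 316.83172826328956 193.29513830881612 [[0.025, -0.9972, 0.0706, 0.4752], [-0.9994, -0.0232, 0.0261, -0.0391], [-0.0244, -0.0712, -0.9972, 1.2858], [0.0, 0.0, 0.0, 1.0]]
side 368.59018381088947 368.59018381088947 324.0142764484203 197.8518520931331 [[-0.9881, -0.1095, 0.1083, 0.4508], [-0.1527, 0.6029, -0.7831, 0.645], [0.0204, -0.7903, -0.6124, 0.5606], [0.0, 0.0, 0.0, 1.0]]
{'time': 0.1, 'joints': array([ 1.04138610e+00,  4.91508647e-01,  1.55937647e+00, -1.97777980e-05,
        1.09168827e+00, -1.05629852e-01]), 'dq': array([ 0.00017433, -0.00038771, -0.0028766 ,  0.001184  , -0.00077697,
       -0.00151505]), 'joint_efforts': array([ 2.87554656e-03, -6.13623333e+01, -2.58610386e+01,  6.94167917e-02,
        4.70435678e-02, -4.66943561e-05]), 'eef_pos': array([0.25690191, 0.56953401, 0.21411851]), 'tool_rot': array([-3.14061554e+00, -8.59577278e-05,  2.71782136e+00]), 'wrist_force': array([-0.10087532,  0.64285881,  0.7726143 ]), 'ft_torque': array([-0.00164843, -0.00663264,  0.01689972]), 'grasp_force': 0.0, 'grip_width': 0.09511499565975134}
```

View pics/top0.png

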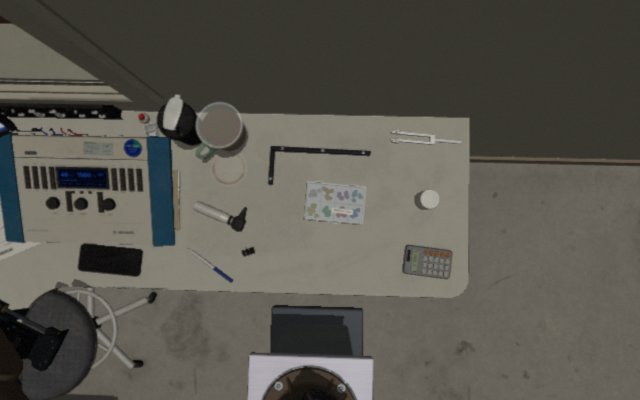

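View pics/side0.png

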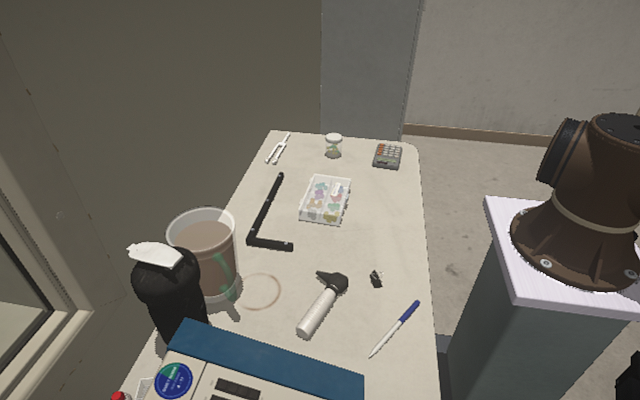

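The top view shows the L corner near (273,153), with the long rail running to (370,154) and the short rail to (271,184). The box is centred near (335,203) and the jar near (429,199). The side view shows the same layout, with the box at about (325,200) and the jar at (333,145).

```bash
cat > h.py <<'E'
from station import manip
import cv2,numpy as np
def ray(n,uv,cal=None):
    c=cal or manip.get_calibration(n); E=np.array(c["extrinsics"])
    uv=np.atleast_2d(np.array(uv,float))
    d=np.c_[(uv[:,0]-c["cx"])/c["fx"],(uv[:,1]-c["cy"])/c["fy"],np.ones(len(uv))]@E[:3,:3].T
    return E[:3,3],d
def plane(n,uv,z,cal=None):
    o,d=ray(n,uv,cal); return (o+d*((z-o[2])/d[:,2])[:,None])[:,:2]
def tri(uva,uvb,a="top",b="side"):
    (o1,d1),(o2,d2)=ray(a,uva),ray(b,uvb); d1,d2=d1[0],d2[0]
    s=np.linalg.lstsq(np.c_[d1,-d2],o2-o1,rcond=None)[0]
    p,q=o1+s[0]*d1,o2+s[1]*d2
    return (p+q)/2,np.linalg.norm(p-q)
E
python3 - <<'E'
from h import *
f=cv2.imread("pics/top0.png"); 
cr=f[130:250,255:455]; cv2.imwrite("pics/crop1.png",cv2.resize(cr,None,fx=4,fy=4,interpolation=cv2.INTER_CUBIC))
g=cv2.cvtColor(f,cv2.COLOR_BGR2GRAY)
m=np.zeros_like(g); m[140:190,262:378]=(g[140:190,262:378]<90)*255
cs=max(cv2.findContours(m,0,2)[0],key=cv2.contourArea); print("stop",cv2.approxPolyDP(cs,3,True)[:,0].tolist())
m=np.zeros_like(g); m[180:215,410:450]=(g[180:215,410:450]>195)*255
cs=max(cv2.findContours(m,0,2)[0],key=cv2.contourArea); print("jar",cv2.minEnclosingCircle(cs),cv2.contourArea(cs))
print(f[205,290:380:2].tolist()); print(f[170:235:2,320].tolist())
s=cv2.imread("pics/side0.png"); cv2.imwrite("pics/crop2.png",cv2.resize(s[120:270,230:420],None,fx=4,fy=4,interpolation=cv2.INTER_CUBIC))
E
```

```text
stop [[268, 183], [272, 184], [275, 151], [369, 155], [370, 151], [271, 146]]Traceback (most recent call last):
  File "<stdin>", line 8, in <module>
ValueError: max() iterable argument is empty
```

View pics/crop1.png

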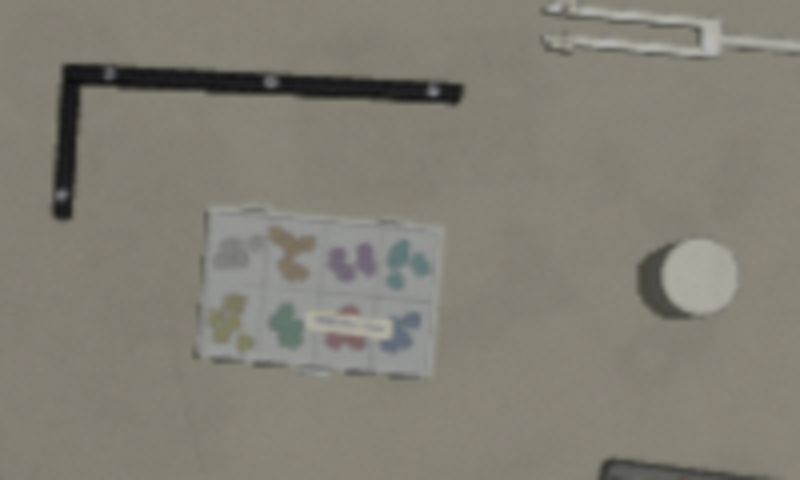

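The crop (4x, origin 255,130) shows the stop's inner corner near (78,84), the box lid corners near (208,207), (444,226), (433,377) and (198,358), and the jar lid centred at (700,277).

```bash
cat >> h.py <<'E'
def measure(f):  # f BGR top image -> stop corner, yaw, box, jar
    g=cv2.cvtColor(f,cv2.COLOR_BGR2GRAY).astype(int); F=f.astype(int)
    br=F[:,:,0]-F[:,:,2]
    m=np.zeros(g.shape,np.uint8); m[140:240,260:400]=(br[140:240,260:400]>0)&(g[140:240,260:400]>115)
    return m,g
E
python3 - <<'E'
from h import *
f=cv2.imread("pics/top0.png"); m,g=measure(f)
print(f[165,300],f[200,430],f[200,310],f[190,320])
m=cv2.morphologyEx(m,cv2.MORPH_CLOSE,np.ones((7,7)))
cs=max(cv2.findContours(m,0,2)[0],key=cv2.contourArea)
r=cv2.minAreaRect(cs); print("box",r,cv2.boxPoints(r).tolist())
m=np.zeros(g.shape,np.uint8); m[180:215,410:450]=(g[180:215,410:450]>150)
cs=max(cv2.findContours(m,0,2)[0],key=cv2.contourArea); jc,jr=cv2.minEnclosingCircle(cs);print("jar",jc,jr)
h=np.array([[208,207],[444,226],[433,377],[198,358]])/4+[255,130]-.375
p=plane("top",h,.032); print("box hand",p.round(4).tolist(),p.mean(0),[np.linalg.norm(p[i]-p[(i+1)%4]).round(4) for i in range(4)])
pb=plane("top",cv2.boxPoints(r),.032); print("box mask",pb.round(4).tolist(),pb.mean(0))
for P in(p,): 
  d=(P[0]-P[1])+(P[3]-P[2]); print("box yaw",np.arctan2(-d[0],d[1]))
print("jar",plane("top",[jc],.057))
# stop inner edges: dark threshold transition along columns / rows
pts=[];pt2=[]
for u in range(282,366,3):
    c=g[140:165,u]; k=np.argmin(c); 
    for v in range(k,24):
        if c[v+1]>=80: pts.append([u,140+v+(80-c[v])/(c[v+1]-c[v])]);break
for v in range(158,180,2):
    c=g[v,262:290]; k=np.argmin(c)
    for u in range(k,27):
        if c[u+1]>=80: pt2.append([262+u+(80-c[u])/(c[u+1]-c[u]),v]);break
A=plane("top",pts,.018);B=plane("top",pt2,.018)
la=cv2.fitLine(A.astype(np.float32),cv2.DIST_HUBER,0,.001,.001).ravel();lb=cv2.fitLine(B.astype(np.float32),cv2.DIST_HUBER,0,.001,.001).ravel()
s=np.linalg.solve(np.c_[la[:2],-lb[:2]],lb[2:]-la[2:]); print("corner",la[2:]+s[0]*la[:2],la[:2],lb[:2])
s=cv2.imread("pics/side0.png"); cv2.imwrite("pics/crop2.png",cv2.resize(s[120:270,230:420],None,fx=4,fy=4,interpolation=cv2.INTER_CUBIC))
E
```

```text
[116 127 132] [160 170 172] [145 147 145] [128 129 127]
box ((337.4364318847656, 204.09048461914062), (48.16120147705078, 38.123497009277344), 8.530765533447266) [[310.79461669921875, 219.3692169189453], [316.44989013671875, 181.66749572753906], [364.0782470703125, 188.81175231933594], [358.4229736328125, 226.5134735107422]]
jar (429.7708435058594, 198.5416717529297) 9.108932495117188
box hand [[0.5939, 0.0206], [0.5852, -0.1301], [0.489, -0.1249], [0.4974, 0.0244]] [ 0.54138172 -0.05250366] [np.float64(0.1509), np.float64(0.0963), np.float64(0.1495), np.float64(0.0966)]
box mask [[0.4972, 0.0074], [0.5937, -0.0046], [0.5782, -0.1263], [0.4821, -0.1138]] [ 0.53780964 -0.05929952]
box yaw -0.05690469063779853
jar [[ 0.55568307 -0.28781861]]
corner [0.67234135 0.10650922] [0.02563621 0.99967134] [ 0.9995008  -0.03159358]
```

View pics/crop2.png

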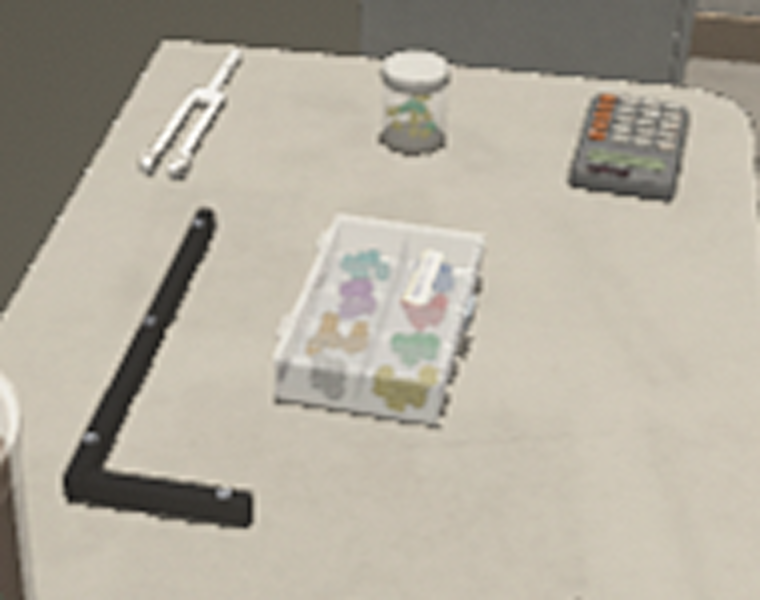

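The side crop shows the box lid corners near (278,365), (338,215), (484,235) and (445,388), and the jar lid centred near (415,65). Next I'll check heights by triangulation and work out the first move.

```bash
cat >> h.py <<'E'
C=np.array([.6723,.1065]); SY=-.027
def to_stop(p):
    c,s=np.cos(SY),np.sin(SY); d=np.array(p)[:2]-C; return np.array([c*d[0]+s*d[1],-s*d[0]+c*d[1]])
def to_world(q):
    c,s=np.cos(SY),np.sin(SY); return C+[c*q[0]-s*q[1],s*q[0]+c*q[1]]
def state():
    s=manip.sense(); p=s["eef_pos"];y=s["tool_rot"][2]; return p,y,s
def go(t,yaw,p=None):  # shift in units (tool axes at yaw) and wz total units
    P,Y,s=state(); P=P if p is None else np.array(p)
    d=np.array(t)-P; u=[np.cos(yaw)*d[0]+np.sin(yaw)*d[1],np.sin(yaw)*d[0]-np.cos(yaw)*d[1],-d[2]]
    dy=(yaw-Y+np.pi)%(2*np.pi)-np.pi
    print("at",P.round(4),round(Y,4),"t",round(s["time"],2),"shift",(np.array(u)/.12).round(3),"wz",round(-dy/np.radians(120),3))
E
python3 - <<'E'
from h import *
off=np.array([255,130])-.375; of2=np.array([230,120])-.375
for a,b in (((208,207),(278,365)),((444,226),(338,215)),((433,377),(484,235)),((198,358),(445,388)),((700,277),(415,67))):
    p,e=tri(np.array(a)/4+off,np.array(b)/4+of2); print(p.round(4),round(e,4))
print("fork",plane("top",np.array([[545,45],[545,10]])/4+off,.01))
print("box home",to_world([-.048,-.075]),"jar home",to_world([-.024,-.175]),"box now",to_stop([.5415,-.0525]))
go([.45,.30,.15],np.pi+SY); go([.45,-.0525,.10],np.pi+SY,[.45,.30,.15])
E
```

```text
[0.5937 0.0207 0.0275] 0.0013
[ 0.5854 -0.1302  0.0301] 0.0
[ 0.4899 -0.125   0.03  ] 0.0017
[0.4977 0.0246 0.0282] 0.0004
[ 0.5562 -0.2875  0.0562] 0.0026
fork [[ 0.70693135 -0.1952131 ]
 [ 0.72999211 -0.19488152]]
box home [0.62229274 0.03282318] jar home [ 0.64358432 -0.0677883 ] box now [-0.12645985 -0.16247322]
at [0.2569 0.5695 0.2141] 2.7178 t 0.1 shift [-1.669 -2.202  0.534] wz -0.189
at [0.45 0.3  0.15] 2.7178 t 0.1 shift [-0.079 -2.936  0.417] wz -0.189
```

```bash
python3 -m creep '[{"wz":-0.063},{"wz":-0.063},{"wz":-0.063}]' 1
python3 -m creep '[{"x":-0.278,"y":-0.367,"z":0.089},{"x":-0.278,"y":-0.367,"z":0.089},{"x":-0.278,"y":-0.367,"z":0.089},{"x":-0.278,"y":-0.367,"z":0.089},{"x":-0.278,"y":-0.367,"z":0.089},{"x":-0.278,"y":-0.367,"z":0.089}]'
python3 -m creep '[{"y":-0.49,"z":0.07},{"y":-0.49,"z":0.07},{"y":-0.49,"z":0.07},{"y":-0.49,"z":0.07},{"y":-0.49,"z":0.07},{"y":-0.49,"z":0.07},{},{}]'
python3 -c "
from h import *
go([.455,-.053,.014],np.pi+SY)"
```

```text
at [0.2569 0.5695 0.2141] 2.7178 t 0.1 shift [-1.79  -5.141  1.668] wz -0.189validation failed for argument at $[0]...
validation failed for argument at $[0]...
validation failed for argument at $[0]...
```

```bash
python3 -m creep '[{"x":0,"y":0,"z":0,"wx":0,"wy":0,"wz":-0.063},{"x":0,"y":0,"z":0,"wx":0,"wy":0,"wz":-0.063},{"x":0,"y":0,"z":0,"wx":0,"wy":0,"wz":-0.063}]' 1
```

```text
time: 0.48
eef_pos: [0.2569, 0.5696, 0.2143]
tool_rot: [-3.141, -0.0, 3.118]
wrist_force: [-0.2, -0.0, 0.1]
grip_width: 0.0949
grasp_force: 0.0
```

```bash
python3 -m creep '[{"x":-0.278,"y":-0.367,"z":0.089,"wx":0,"wy":0,"wz":0},{"x":-0.278,"y":-0.367,"z":0.089,"wx":0,"wy":0,"wz":0},{"x":-0.278,"y":-0.367,"z":0.089,"wx":0,"wy":0,"wz":0},{"x":-0.278,"y":-0.367,"z":0.089,"wx":0,"wy":0,"wz":0},{"x":-0.278,"y":-0.367,"z":0.089,"wx":0,"wy":0,"wz":0},{"x":-0.278,"y":-0.367,"z":0.089,"wx":0,"wy":0,"wz":0},{"x":0,"y":0,"z":0,"wx":0,"wy":0,"wz":0}]'
python3 -c "
from h import *
go([.455,-.053,.10],np.pi+SY)"
```

```text
time: 1.35
eef_pos: [0.4511, 0.2972, 0.1496]
tool_rot: [-3.141, -0.001, 3.109]
wrist_force: [0.9, -0.0, 0.1]
grip_width: 0.0955
grasp_force: 0.0
at [0.4511 0.2972 0.1496] 3.1093 t 1.35 shift [-0.111 -2.917  0.414] wz -0.003
```

```bash
python3 -m creep '[{"x":-0.02,"y":-0.486,"z":0.069,"wx":0,"wy":0,"wz":0},{"x":-0.02,"y":-0.486,"z":0.069,"wx":0,"wy":0,"wz":0},{"x":-0.02,"y":-0.486,"z":0.069,"wx":0,"wy":0,"wz":0},{"x":-0.02,"y":-0.486,"z":0.069,"wx":0,"wy":0,"wz":0},{"x":-0.02,"y":-0.486,"z":0.069,"wx":0,"wy":0,"wz":0},{"x":-0.02,"y":-0.486,"z":0.069,"wx":0,"wy":0,"wz":0},{"x":0,"y":0,"z":0,"wx":0,"wy":0,"wz":0},{"x":0,"y":0,"z":0,"wx":0,"wy":0,"wz":0}]'
python3 -c "
from h import *
go([.455,-.053,.014],np.pi+SY)"
```

```text
time: 2.35
eef_pos: [0.4542, -0.0496, 0.1009]
tool_rot: [3.141, -0.0, 3.113]
wrist_force: [0.9, -0.7, -0.3]
grip_width: 0.095
grasp_force: 0.0
at [ 0.4542 -0.0496  0.1009] 3.1134 t 2.35 shift [-0.007 -0.029  0.724] wz -0.001
```

```bash
python3 -m creep '[{"x":0,"y":-0.03,"z":0.36,"wx":0,"wy":0,"wz":0},{"x":0,"y":0,"z":0.3,"wx":0,"wy":0,"wz":0},{"x":0,"y":0,"z":0.06,"wx":0,"wy":0,"wz":0},{"x":0,"y":0,"z":0,"wx":0,"wy":0,"wz":0},{"x":-0.05,"y":0,"z":0,"wx":0,"wy":0,"wz":0},{"x":-0.05,"y":0,"z":0,"wx":0,"wy":0,"wz":0},{"x":-0.05,"y":0,"z":0,"wx":0,"wy":0,"wz":0},{"x":-0.05,"y":0,"z":0,"wx":0,"wy":0,"wz":0}]'
python3 -m creep '[{"x":-0.04,"y":0,"z":0,"wx":0,"wy":0,"wz":0},{"x":-0.05,"y":0,"z":0,"wx":0,"wy":0,"wz":0},{"x":-0.05,"y":0,"z":0,"wx":0,"wy":0,"wz":0},{"x":-0.05,"y":0,"z":0,"wx":0,"wy":0,"wz":0},{"x":-0.05,"y":0,"z":0,"wx":0,"wy":0,"wz":0},{"x":-0.05,"y":0,"z":0,"wx":0,"wy":0,"wz":0},{"x":-0.05,"y":0,"z":0,"wx":0,"wy":0,"wz":0}]'
```

```text
time: 3.35
eef_pos: [0.4788, -0.0545, 0.0147]
tool_rot: [-3.142, 0.001, 3.114]
wrist_force: [-0.1, -0.9, 0.2]
grip_width: 0.0948
grasp_force: 0.0
time: 4.22
eef_pos: [0.5194, -0.0556, 0.0144]
tool_rot: [3.142, 0.0, 3.114]
wrist_force: [-0.3, 0.3, -0.1]
grip_width: 0.0956
grasp_force: 0.3
```

```bash
python3 -m creep '[{"x":-0.05,"y":0,"z":0,"wx":0,"wy":0,"wz":0},{"x":-0.05,"y":0,"z":0,"wx":0,"wy":0,"wz":0},{"x":-0.05,"y":0,"z":0,"wx":0,"wy":0,"wz":0},{"x":-0.04,"y":0,"z":0,"wx":0,"wy":0,"wz":0},{"x":-0.03,"y":0,"z":0,"wx":0,"wy":0,"wz":0},{"x":0,"y":0,"z":0,"wx":0,"wy":0,"wz":0}]'
python3 - <<'E'
from h import *
f=manip.grab_frame("top")[:,:,::-1]; cv2.imwrite("pics/top1.png",f); cv2.imwrite("pics/crop3.png",cv2.resize(f[130:250,255:455],None,fx=4,fy=4,interpolation=cv2.INTER_CUBIC))
E
```

```text
time: 4.97
eef_pos: [0.5457, -0.0563, 0.0145]
tool_rot: [3.142, 0.001, 3.114]
wrist_force: [0.2, 0.1, -0.6]
grip_width: 0.0949
grasp_force: 0.0
```

View pics/crop3.png

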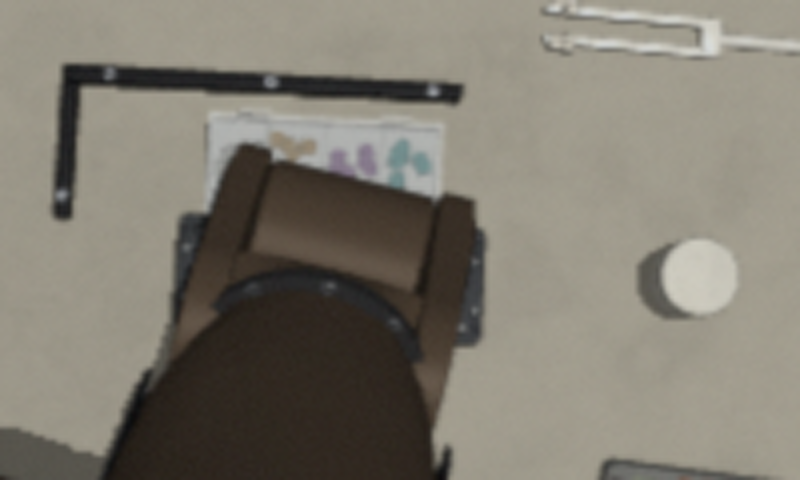

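The box's back edge now runs from (208,110) to (445,124), nearly parallel to the rail and just short of it.

```bash
python3 - <<'E'
from h import *
off=np.array([255,130])-.375
for q in ((208,111),(445,125)): print(to_stop(plane("top",[np.array(q)/4+off],.032)[0]))
t=to_world([-.048,-.075-.0755-.022-.012]); print(t)
go([.52,-.057,.11],np.pi+SY)
y=np.pi/2+SY
t=to_world([-.058,-.163-.0755-.020]); print(t); go([*t,.014],y,[.52,-.056,.11])
E
```

```text
[-0.01429306 -0.0846902 ]
[-0.01594867 -0.23659638]
[ 0.6193366  -0.07663691]
at [ 0.5455 -0.0563  0.0145] 3.1137 t 5.03 shift [ 0.212 -0.012 -0.796] wz -0.0
[ 0.60734249 -0.15033997]
at [ 0.52  -0.056  0.11 ] 3.1137 t 5.03 shift [-0.766  0.749  0.8  ] wz 0.75
```

```bash
python3 -m creep '[{"x":-0.04,"y":0,"z":0,"wx":0,"wy":0,"wz":0},{"x":-0.04,"y":0,"z":0,"wx":0,"wy":0,"wz":0},{"x":0,"y":0,"z":0,"wx":0,"wy":0,"wz":0},{"x":0.2,"y":0,"z":0,"wx":0,"wy":0,"wz":0},{"x":0.1,"y":0,"z":-0.25,"wx":0,"wy":0,"wz":0},{"x":0,"y":0,"z":-0.3,"wx":0,"wy":0,"wz":0},{"x":0,"y":0,"z":-0.3,"wx":0,"wy":0,"wz":0}]'
python3 -m creep '[{"x":0,"y":0,"z":0,"wx":0,"wy":0,"wz":0.083},{"x":0,"y":0,"z":0,"wx":0,"wy":0,"wz":0.083},{"x":0,"y":0,"z":0,"wx":0,"wy":0,"wz":0.083},{"x":0,"y":0,"z":0,"wx":0,"wy":0,"wz":0.083},{"x":0,"y":0,"z":0,"wx":0,"wy":0,"wz":0.083},{"x":0,"y":0,"z":0,"wx":0,"wy":0,"wz":0.083},{"x":0,"y":0,"z":0,"wx":0,"wy":0,"wz":0.083},{"x":0,"y":0,"z":0,"wx":0,"wy":0,"wz":0.083}]' 0.5
python3 -m creep '[{"x":0,"y":0,"z":0,"wx":0,"wy":0,"wz":0.083},{"x":0,"y":0,"z":0,"wx":0,"wy":0,"wz":0}]'
python3 - <<'E'
from h import *
t=to_world([-.053,-.163-.0755-.020]); print(t); go([*t,.014],np.pi/2+SY)
E
```

```text
time: 5.9
eef_pos: [0.5188, -0.0556, 0.1176]
tool_rot: [3.141, 0.0, 3.114]
wrist_force: [0.1, -0.4, 0.7]
grip_width: 0.0949
grasp_force: 0.0
time: 6.9
eef_pos: [0.519, -0.0555, 0.1165]
tool_rot: [3.141, 0.0, 1.717]
wrist_force: [-0.1, 1.0, -0.7]
grip_width: 0.0477
grasp_force: 0.0
time: 7.15
eef_pos: [0.519, -0.0556, 0.1165]
tool_rot: [3.141, -0.0, 1.55]
wrist_force: [-0.1, 0.5, 0.9]
grip_width: 0.0475
grasp_force: 0.0
[ 0.61234067 -0.15047496]
at [ 0.519  -0.0556  0.1165] 1.5503 t 7.15 shift [-0.77   0.799  0.854] wz 0.003
```

```bash
python3 -m creep '[{"x":-0.27,"y":0.27,"z":0,"wx":0,"wy":0,"wz":0.003},{"x":-0.27,"y":0.27,"z":0,"wx":0,"wy":0,"wz":0},{"x":-0.26,"y":0.26,"z":0,"wx":0,"wy":0,"wz":0},{"x":0,"y":0,"z":0.3,"wx":0,"wy":0,"wz":0},{"x":0,"y":0,"z":0.3,"wx":0,"wy":0,"wz":0},{"x":0,"y":0,"z":0.2,"wx":0,"wy":0,"wz":0},{"x":0,"y":0,"z":0.05,"wx":0,"wy":0,"wz":0},{"x":0,"y":0,"z":0,"wx":0,"wy":0,"wz":0}]'
python3 -m creep '[{"x":0.05,"y":0,"z":0,"wx":0,"wy":0,"wz":0},{"x":0.05,"y":0,"z":0,"wx":0,"wy":0,"wz":0},{"x":0.05,"y":0,"z":0,"wx":0,"wy":0,"wz":0},{"x":0.05,"y":0,"z":0,"wx":0,"wy":0,"wz":0},{"x":0.05,"y":0,"z":0,"wx":0,"wy":0,"wz":0},{"x":0.05,"y":0,"z":0,"wx":0,"wy":0,"wz":0},{"x":0.05,"y":0,"z":0,"wx":0,"wy":0,"wz":0},{"x":0.05,"y":0,"z":0,"wx":0,"wy":0,"wz":0}]'
python3 -c "
from h import *
p,y,s=state();print(to_stop(p))"
```

```text
time: 8.15
eef_pos: [0.6126, -0.1541, 0.0148]
tool_rot: [3.141, -0.0, 1.545]
wrist_force: [0.4, 0.2, 0.2]
grip_width: 0.0476
grasp_force: 0.0
time: 9.15
eef_pos: [0.6138, -0.1057, 0.0144]
tool_rot: [3.142, -0.0, 1.543]
wrist_force: [-0.2, -0.9, 0.7]
grip_width: 0.0477
grasp_force: 0.7
[-0.05271879 -0.21367399]
```

```bash
python3 -m creep '[{"x":0.05,"y":0,"z":0,"wx":0,"wy":0,"wz":0},{"x":0.05,"y":0,"z":0,"wx":0,"wy":0,"wz":0},{"x":0.05,"y":0,"z":0,"wx":0,"wy":0,"wz":0},{"x":0.05,"y":0,"z":0,"wx":0,"wy":0,"wz":0},{"x":0.05,"y":0,"z":0,"wx":0,"wy":0,"wz":0},{"x":0.05,"y":0,"z":0,"wx":0,"wy":0,"wz":0},{"x":0.03,"y":0,"z":0,"wx":0,"wy":0,"wz":0},{"x":0,"y":0,"z":0,"wx":0,"wy":0,"wz":0}]'
python3 - <<'E'
from h import *
p,y,s=state();print(to_stop(p))
f=manip.grab_frame("top")[:,:,::-1]; cv2.imwrite("pics/top2.png",f); cv2.imwrite("pics/crop4.png",cv2.resize(f[130:250,255:455],None,fx=4,fy=4,interpolation=cv2.INTER_CUBIC))
E
```

```text
time: 10.15
eef_pos: [0.6149, -0.0661, 0.0144]
tool_rot: [-3.141, -0.0, 1.543]
wrist_force: [-0.1, 0.1, 0.1]
grip_width: 0.0476
grasp_force: 0.0
[-0.05275391 -0.17409957]
```

View pics/crop4.png

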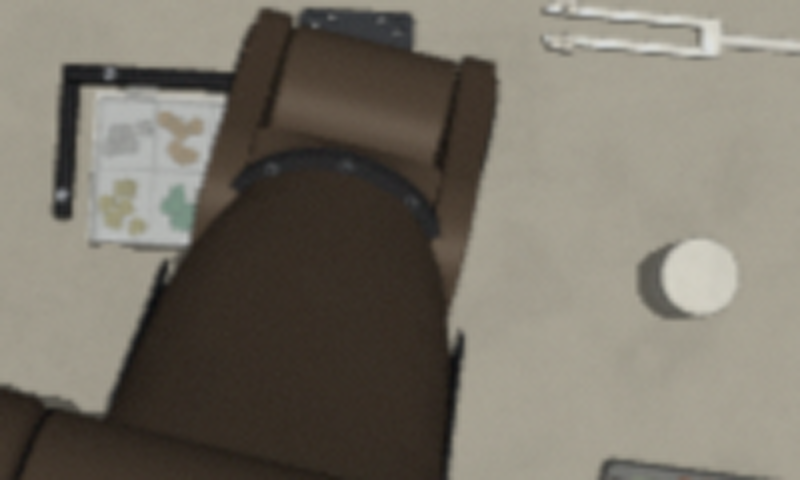

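The box sits in the corner, square to it: its left end at crop x≈97 is about 10 mm from the short rail (x≈80), and its back edge is about 4 mm from the long rail.

```bash
python3 -m creep '[{"x":0.03,"y":0,"z":0,"wx":0,"wy":0,"wz":0},{"x":0.03,"y":0,"z":0,"wx":0,"wy":0,"wz":0},{"x":0.02,"y":0,"z":0,"wx":0,"wy":0,"wz":0},{"x":0.01,"y":0,"z":0,"wx":0,"wy":0,"wz":0},{"x":0,"y":0,"z":0,"wx":0,"wy":0,"wz":0}]'
python3 -m creep '[{"x":0.01,"y":0,"z":0,"wx":0,"wy":0,"wz":0},{"x":0,"y":0,"z":0,"wx":0,"wy":0,"wz":0}]'
python3 -c "
from h import *
p,y,s=state();print(to_stop(p))"
```

```text
time: 10.82
eef_pos: [0.6153, -0.0555, 0.0145]
tool_rot: [3.142, -0.0, 1.543]
wrist_force: [0.1, 0.0, -0.0]
grip_width: 0.0474
grasp_force: 0.0
time: 11.08
eef_pos: [0.6153, -0.0544, 0.0145]
tool_rot: [3.141, -0.0, 1.543]
wrist_force: [-0.4, 0.2, -0.7]
grip_width: 0.0478
grasp_force: 0.0
[-0.0526481  -0.16241544]
```

```bash
python3 -m creep '[{"x":0.01,"y":0,"z":0,"wx":0,"wy":0,"wz":0},{"x":0,"y":0,"z":0,"wx":0,"wy":0,"wz":0}]' | grep -E "eef|wrist"
python3 -m creep '[{"x":0.01,"y":0,"z":0,"wx":0,"wy":0,"wz":0},{"x":0,"y":0,"z":0,"wx":0,"wy":0,"wz":0}]'| grep -E "eef|wrist"
```

```text
eef_pos: [0.6153, -0.0532, 0.0145]
wrist_force: [0.6, -0.7, 1.9]
eef_pos: [0.6153, -0.0521, 0.0145]
wrist_force: [-0.8, -1.6, 0.0]
```

```bash
python3 -m creep '[{"x":0.01,"y":0,"z":0,"wx":0,"wy":0,"wz":0},{"x":0,"y":0,"z":0,"wx":0,"wy":0,"wz":0}]' | grep -E "eef|wrist"
```

```text
eef_pos: [0.6152, -0.0518, 0.0145]
wrist_force: [-2.5, -9.4, -0.3]
```

```bash
python3 -m creep '[{"x":-0.15,"y":0,"z":0,"wx":0,"wy":0,"wz":0},{"x":0,"y":0,"z":-0.3,"wx":0,"wy":0,"wz":0},{"x":0,"y":0,"z":-0.4,"wx":0,"wy":0,"wz":0},{"x":0,"y":-0.2,"z":-0.3,"wx":0,"wy":0,"wz":0},{"x":0,"y":-0.4,"z":0,"wx":0,"wy":0,"wz":0},{"x":0,"y":-0.4,"z":0,"wx":0,"wy":0,"wz":0},{"x":0,"y":0,"z":0,"wx":0,"wy":0,"wz":0}]' 1 | tail -6
python3 -m creep '[{"x":0,"y":0,"z":0,"wx":0,"wy":0,"wz":-0.083},{"x":0,"y":0,"z":0,"wx":0,"wy":0,"wz":-0.083},{"x":0,"y":0,"z":0,"wx":0,"wy":0,"wz":-0.083},{"x":0,"y":0,"z":0,"wx":0,"wy":0,"wz":-0.083},{"x":0,"y":0,"z":0,"wx":0,"wy":0,"wz":-0.083},{"x":0,"y":0,"z":0,"wx":0,"wy":0,"wz":-0.083},{"x":0,"y":0,"z":0,"wx":0,"wy":0,"wz":-0.083},{"x":0,"y":0,"z":0,"wx":0,"wy":0,"wz":-0.083}]' | tail -3
python3 -m creep '[{"x":0,"y":0,"z":0,"wx":0,"wy":0,"wz":-0.083},{"x":0,"y":0,"z":0,"wx":0,"wy":0,"wz":0}]'
python3 - <<'E'
from h import *
t=to_world([-.14,-.075]); print(t); go([*t,.014],np.pi+SY)
E
```

```text
time: 12.7
eef_pos: [0.4923, -0.0657, 0.1349]
tool_rot: [-3.14, -0.001, 1.542]
wrist_force: [0.6, -0.5, -0.1]
grip_width: 0.0953
grasp_force: 0.0
wrist_force: [0.2, 0.5, 0.8]
grip_width: 0.0956
grasp_force: 0.0
time: 13.95
eef_pos: [0.4957, -0.066, 0.1345]
tool_rot: [3.141, 0.001, 3.106]
wrist_force: [-0.5, 0.2, 0.3]
grip_width: 0.0952
grasp_force: 0.0
[0.53032627 0.03530688]
at [ 0.4957 -0.066   0.1345] 3.1059 t 13.95 shift [-0.266  0.851  1.004] wz -0.004
```

```bash
python3 -m creep '[{"x":-0.1,"y":0.43,"z":0,"wx":0,"wy":0,"wz":-0.004},{"x":-0.16,"y":0.42,"z":0,"wx":0,"wy":0,"wz":0},{"x":0,"y":0,"z":0.4,"wx":0,"wy":0,"wz":0},{"x":0,"y":0,"z":0.4,"wx":0,"wy":0,"wz":0},{"x":0,"y":0,"z":0.2,"wx":0,"wy":0,"wz":0},{"x":0,"y":0,"z":0,"wx":0,"wy":0,"wz":0},{"x":-0.06,"y":0,"z":0,"wx":0,"wy":0,"wz":0},{"x":-0.06,"y":0,"z":0,"wx":0,"wy":0,"wz":0}]' | tail -6
python3 -m creep '[{"x":-0.04,"y":0,"z":0,"wx":0,"wy":0,"wz":0},{"x":-0.03,"y":0,"z":0,"wx":0,"wy":0,"wz":0},{"x":-0.02,"y":0,"z":0,"wx":0,"wy":0,"wz":0},{"x":-0.02,"y":0,"z":0,"wx":0,"wy":0,"wz":0},{"x":-0.01,"y":0,"z":0,"wx":0,"wy":0,"wz":0},{"x":0,"y":0,"z":0,"wx":0,"wy":0,"wz":0}]'| tail -6
python3 -c "
from h import *
p,y,s=state();print(to_stop(p))"
```

```text
time: 14.95
eef_pos: [0.545, 0.035, 0.0158]
tool_rot: [3.142, 0.003, 3.115]
wrist_force: [0.5, 0.4, 0.0]
grip_width: 0.0953
grasp_force: 0.0
time: 15.7
eef_pos: [0.5579, 0.0348, 0.0144]
tool_rot: [3.142, -0.0, 3.116]
wrist_force: [0.4, -0.4, -0.2]
grip_width: 0.0951
grasp_force: 0.0
[-0.11239758 -0.07476966]
```

```bash
R='grep -E eef|wrist'; python3 -m creep '[{"x":-0.02,"y":0,"z":0,"wx":0,"wy":0,"wz":0},{"x":0,"y":0,"z":0,"wx":0,"wy":0,"wz":0}]' | grep -E "eef|wrist"
python3 -m creep '[{"x":-0.01,"y":0,"z":0,"wx":0,"wy":0,"wz":0},{"x":0,"y":0,"z":0,"wx":0,"wy":0,"wz":0}]' | grep -E "eef|wrist"
```

```text
eef_pos: [0.5605, 0.0347, 0.0145]
wrist_force: [-0.0, 0.2, 0.8]
eef_pos: [0.5616, 0.0347, 0.0145]
wrist_force: [-0.2, -0.1, -0.5]
```

```bash
python3 -m creep '[{"x":-0.01,"y":0,"z":0,"wx":0,"wy":0,"wz":0},{"x":0,"y":0,"z":0,"wx":0,"wy":0,"wz":0}]' | grep -E "eef|wrist"
python3 -m creep '[{"x":-0.01,"y":0,"z":0,"wx":0,"wy":0,"wz":0},{"x":0,"y":0,"z":0,"wx":0,"wy":0,"wz":0}]' | grep -E "eef|wrist"
```

```text
eef_pos: [0.5629, 0.0347, 0.0145]
wrist_force: [0.1, 0.7, -0.1]
eef_pos: [0.5641, 0.0346, 0.0145]
wrist_force: [-0.5, -0.3, -0.9]
```

```bash
python3 -m creep '[{"x":-0.01,"y":0,"z":0,"wx":0,"wy":0,"wz":0},{"x":0,"y":0,"z":0,"wx":0,"wy":0,"wz":0}]' | grep -E "eef|wrist"
python3 -m creep '[{"x":-0.01,"y":0,"z":0,"wx":0,"wy":0,"wz":0},{"x":0,"y":0,"z":0,"wx":0,"wy":0,"wz":0}]' | grep -E "eef|wrist"
```

```text
eef_pos: [0.5653, 0.0346, 0.0145]
wrist_force: [-0.4, -0.8, -0.0]
eef_pos: [0.5657, 0.0347, 0.0144]
wrist_force: [-5.5, -0.0, 4.3]
```

```bash
python3 -m creep '[{"x":0.2,"y":0,"z":0,"wx":0,"wy":0,"wz":0},{"x":0.1,"y":0,"z":-0.25,"wx":0,"wy":0,"wz":0},{"x":0,"y":0,"z":-0.4,"wx":0,"wy":0,"wz":0},{"x":0,"y":-0.2,"z":-0.4,"wx":0,"wy":0,"wz":0},{"x":0,"y":-0.4,"z":0,"wx":0,"wy":0,"wz":0},{"x":0,"y":-0.4,"z":0,"wx":0,"wy":0,"wz":0},{"x":0,"y":-0.4,"z":0,"wx":0,"wy":0,"wz":0},{"x":0,"y":0,"z":0,"wx":0,"wy":0,"wz":0}]' 0.3 | tail -6
python3 - <<'E'
from h import *
h=to_world([-.0225,-.1745]); j=np.array([.556,-.2877]); d=h-j; a=np.arctan2(d[1],d[0]); L=np.linalg.norm(d); d/=L
print(h,a,L,d,"final tcp",h-.028*d); t=j-.05*d; go([*t,.024],a)
E
```

```text
time: 18.2
eef_pos: [0.5263, -0.1353, 0.1405]
tool_rot: [-3.141, 0.001, 3.112]
wrist_force: [0.4, 0.7, -0.5]
grip_width: 0.0288
grasp_force: 0.0
[ 0.64509727 -0.06732897] 1.1865836177563844 0.23770089163348887 [0.37482936 0.92709382] final tcp [ 0.63460205 -0.0932876 ]
at [ 0.5263 -0.1353  0.1405] 3.1122 t 18.2 shift [-1.502  0.705  0.971] wz 0.919
```

```bash
python3 -m creep '[{"x":0,"y":0,"z":0,"wx":0,"wy":0,"wz":0.0836},{"x":0,"y":0,"z":0,"wx":0,"wy":0,"wz":0.0836},{"x":0,"y":0,"z":0,"wx":0,"wy":0,"wz":0.0836},{"x":0,"y":0,"z":0,"wx":0,"wy":0,"wz":0.0836},{"x":0,"y":0,"z":0,"wx":0,"wy":0,"wz":0.0836},{"x":0,"y":0,"z":0,"wx":0,"wy":0,"wz":0.0836},{"x":0,"y":0,"z":0,"wx":0,"wy":0,"wz":0.0836},{"x":0,"y":0,"z":0,"wx":0,"wy":0,"wz":0.0836}]' | tail -5
python3 -m creep '[{"x":0,"y":0,"z":0,"wx":0,"wy":0,"wz":0.0836},{"x":0,"y":0,"z":0,"wx":0,"wy":0,"wz":0.0836},{"x":0,"y":0,"z":0,"wx":0,"wy":0,"wz":0.0836},{"x":-0.375,"y":0.176,"z":0,"wx":0,"wy":0,"wz":0},{"x":-0.375,"y":0.176,"z":0,"wx":0,"wy":0,"wz":0},{"x":-0.375,"y":0.176,"z":0,"wx":0,"wy":0,"wz":0},{"x":-0.375,"y":0.176,"z":0,"wx":0,"wy":0,"wz":0},{"x":0,"y":0,"z":0,"wx":0,"wy":0,"wz":0}]' | tail -5
python3 - <<'E'
from h import *
go([.5373,-.3341,.024],1.1866)
f=manip.grab_frame("top")[:,:,::-1]; cv2.imwrite("pics/top3.png",f); cv2.imwrite("pics/crop5.png",cv2.resize(f[130:250,255:455],None,fx=4,fy=4,interpolation=cv2.INTER_CUBIC))
E
```

```text
eef_pos: [0.5263, -0.1316, 0.1405]
tool_rot: [3.141, 0.0, 1.71]
wrist_force: [1.1, -1.5, -0.1]
grip_width: 0.0287
grasp_force: 0.0
eef_pos: [0.5378, -0.3332, 0.1401]
tool_rot: [3.141, 0.0, 1.187]
wrist_force: [0.5, 1.2, -0.1]
grip_width: 0.0284
grasp_force: 0.0
at [ 0.5378 -0.3332  0.1401] 1.1873 t 20.2 shift [-0.009 -0.001  0.967] wz 0.0
```

View pics/crop5.png

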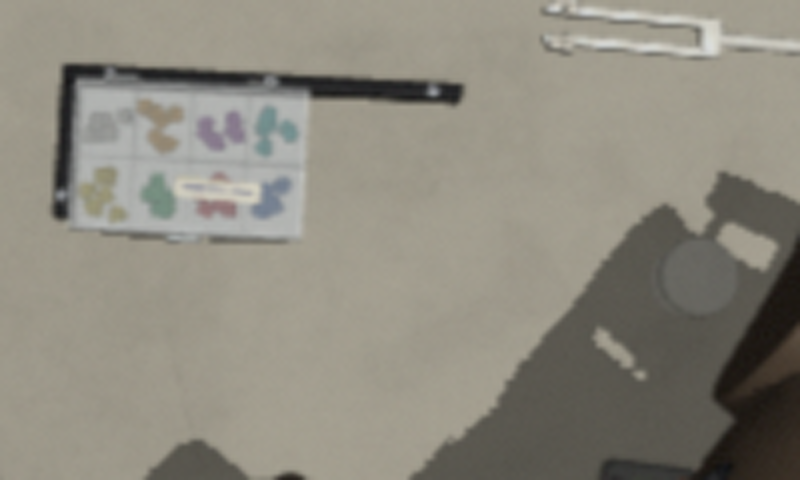

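The box lies flush in the corner, its corners at about (78,80), (310,90), (302,240) and (70,230). The jar is untouched at (700,277). Now I'll lower the tool and push the jar.

```bash
python3 -m creep '[{"x":0,"y":0,"z":0.4,"wx":0,"wy":0,"wz":0},{"x":0,"y":0,"z":0.4,"wx":0,"wy":0,"wz":0},{"x":0,"y":0,"z":0.165,"wx":0,"wy":0,"wz":0},{"x":0,"y":0,"z":0,"wx":0,"wy":0,"wz":0},{"x":0.04,"y":0,"z":0,"wx":0,"wy":0,"wz":0},{"x":0.04,"y":0,"z":0,"wx":0,"wy":0,"wz":0},{"x":0.04,"y":0,"z":0,"wx":0,"wy":0,"wz":0},{"x":0.04,"y":0,"z":0,"wx":0,"wy":0,"wz":0}]' | tail -6
python3 -m creep '[{"x":0.05,"y":0,"z":0,"wx":0,"wy":0,"wz":0},{"x":0.06,"y":0,"z":0,"wx":0,"wy":0,"wz":0},{"x":0.06,"y":0,"z":0,"wx":0,"wy":0,"wz":0},{"x":0.06,"y":0,"z":0,"wx":0,"wy":0,"wz":0},{"x":0.06,"y":0,"z":0,"wx":0,"wy":0,"wz":0},{"x":0.06,"y":0,"z":0,"wx":0,"wy":0,"wz":0},{"x":0.06,"y":0,"z":0,"wx":0,"wy":0,"wz":0},{"x":0.05,"y":0,"z":0,"wx":0,"wy":0,"wz":0}]' | tail -6
python3 - <<'E'
from h import *
go([.6346,-.0933,.024],1.1866)
f=manip.grab_frame("top")[:,:,::-1]; cv2.imwrite("pics/top4.png",f); cv2.imwrite("pics/crop6.png",cv2.resize(f[130:250,255:455],None,fx=4,fy=4,interpolation=cv2.INTER_CUBIC))
E
```

```text
time: 21.25
eef_pos: [0.545, -0.3129, 0.0252]
tool_rot: [3.141, 0.0, 1.19]
wrist_force: [-0.3, -0.1, 0.7]
grip_width: 0.0281
grasp_force: 0.3
time: 22.25
eef_pos: [0.5654, -0.2614, 0.0247]
tool_rot: [3.142, -0.0, 1.19]
wrist_force: [-0.6, -0.3, 0.3]
grip_width: 0.0284
grasp_force: 0.4
at [ 0.5654 -0.2614  0.0247] 1.1898 t 22.25 shift [1.515 0.01  0.006] wz 0.002
```

View pics/crop6.png

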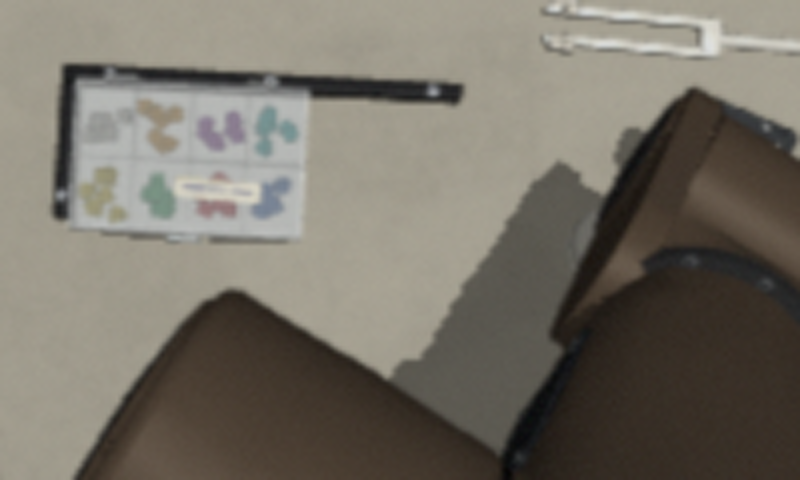

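The jar's left edge shows at (580,240) just ahead of the gripper, so it is being pushed steadily.

```bash
python3 -m creep '[{"x":0.06,"y":0,"z":0,"wx":0,"wy":0,"wz":0},{"x":0.06,"y":0,"z":0,"wx":0,"wy":0,"wz":0},{"x":0.06,"y":0,"z":0,"wx":0,"wy":0,"wz":0},{"x":0.06,"y":0,"z":0,"wx":0,"wy":0,"wz":0},{"x":0.06,"y":0,"z":0,"wx":0,"wy":0,"wz":0},{"x":0.06,"y":0,"z":0,"wx":0,"wy":0,"wz":0},{"x":0.06,"y":0,"z":0,"wx":0,"wy":0,"wz":0},{"x":0.06,"y":0,"z":0,"wx":0,"wy":0,"wz":0}]' | tail -5
python3 -m creep '[{"x":0.06,"y":0,"z":0,"wx":0,"wy":0,"wz":0},{"x":0.06,"y":0,"z":0,"wx":0,"wy":0,"wz":0},{"x":0.06,"y":0,"z":0,"wx":0,"wy":0,"wz":0},{"x":0.06,"y":0,"z":0,"wx":0,"wy":0,"wz":0},{"x":0.06,"y":0,"z":0,"wx":0,"wy":0,"wz":0},{"x":0.06,"y":0,"z":0,"wx":0,"wy":0,"wz":0},{"x":0.06,"y":0,"z":0,"wx":0,"wy":0,"wz":0},{"x":0.05,"y":0,"z":0,"wx":0,"wy":0,"wz":0}]' | tail -5
python3 - <<'E'
from h import *
go([.6346,-.0933,.024],1.1866)
E
```

```text
eef_pos: [0.5868, -0.208, 0.0246]
tool_rot: [-3.142, -0.0, 1.19]
wrist_force: [0.5, -0.5, 0.3]
grip_width: 0.0285
grasp_force: 0.3
eef_pos: [0.6077, -0.1556, 0.0246]
tool_rot: [3.142, -0.0, 1.19]
wrist_force: [-0.2, -0.5, -0.2]
grip_width: 0.0287
grasp_force: 0.3
at [ 0.6077 -0.1556  0.0246] 1.1899 t 24.3 shift [0.565 0.013 0.005] wz 0.002
```

```bash
python3 -m creep '[{"x":0.06,"y":0.002,"z":0,"wx":0,"wy":0,"wz":0},{"x":0.06,"y":0.002,"z":0,"wx":0,"wy":0,"wz":0},{"x":0.06,"y":0.002,"z":0,"wx":0,"wy":0,"wz":0},{"x":0.06,"y":0.002,"z":0,"wx":0,"wy":0,"wz":0},{"x":0.06,"y":0.002,"z":0,"wx":0,"wy":0,"wz":0},{"x":0.06,"y":0.002,"z":0,"wx":0,"wy":0,"wz":0},{"x":0.04,"y":0,"z":0,"wx":0,"wy":0,"wz":0},{"x":0,"y":0,"z":0,"wx":0,"wy":0,"wz":0}]' | tail -5
python3 - <<'E'
from h import *
go([.6346,-.0933,.024],1.1866)
f=manip.grab_frame("side")[:,:,::-1]; cv2.imwrite("pics/side1.png",f); cv2.imwrite("pics/crop7.png",cv2.resize(f[120:270,230:420],None,fx=4,fy=4,interpolation=cv2.INTER_CUBIC))
E
```

```text
eef_pos: [0.6268, -0.1117, 0.0246]
tool_rot: [-3.142, -0.0, 1.19]
wrist_force: [-0.0, -0.1, -0.6]
grip_width: 0.0287
grasp_force: 0.0
at [ 0.6268 -0.1117  0.0246] 1.1902 t 25.3 shift [0.166 0.003 0.005] wz 0.002
```

View pics/crop7.png

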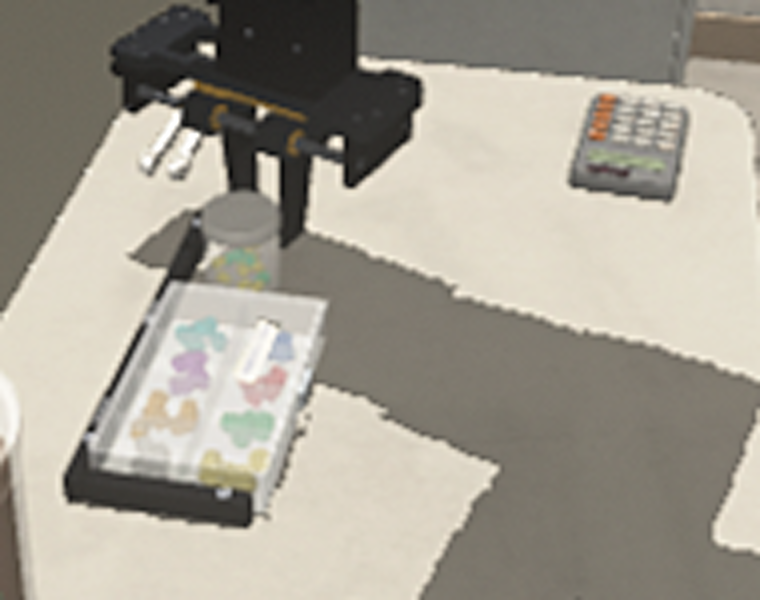

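The jar, lid at (240,213), stands upright in the finger cradle beside the rail and about 20 mm from the box end.

```bash
python3 -m creep '[{"x":0.04,"y":0,"z":0,"wx":0,"wy":0,"wz":0},{"x":0.03,"y":0,"z":0,"wx":0,"wy":0,"wz":0},{"x":0.03,"y":0,"z":0,"wx":0,"wy":0,"wz":0},{"x":0.02,"y":0,"z":0,"wx":0,"wy":0,"wz":0},{"x":0,"y":0,"z":0,"wx":0,"wy":0,"wz":0}]' | grep -E "eef|wrist"
python3 -m creep '[{"x":0.01,"y":0,"z":0,"wx":0,"wy":0,"wz":0},{"x":0,"y":0,"z":0,"wx":0,"wy":0,"wz":0}]' | grep -E "eef|wrist"
```

```text
eef_pos: [0.6322, -0.0984, 0.0246]
wrist_force: [-0.5, -0.3, -0.2]
eef_pos: [0.6326, -0.0976, 0.0247]
wrist_force: [0.7, 0.2, -0.1]
```

```bash
python3 -m creep '[{"x":0.01,"y":0,"z":0,"wx":0,"wy":0,"wz":0},{"x":0,"y":0,"z":0,"wx":0,"wy":0,"wz":0}]' | grep -E "eef|wrist"
```

```text
eef_pos: [0.633, -0.0964, 0.0247]
wrist_force: [-0.4, -0.2, 0.3]
```

```bash
python3 -m creep '[{"x":0.01,"y":0,"z":0,"wx":0,"wy":0,"wz":0},{"x":0.01,"y":0,"z":0,"wx":0,"wy":0,"wz":0},{"x":0,"y":0,"z":0,"wx":0,"wy":0,"wz":0}]' | grep -E "eef|wrist"
python3 -m creep '[{"x":0.01,"y":0,"z":0,"wx":0,"wy":0,"wz":0},{"x":0,"y":0,"z":0,"wx":0,"wy":0,"wz":0}]' | grep -E "eef|wrist"
```

```text
eef_pos: [0.6339, -0.0941, 0.0247]
wrist_force: [-0.2, -0.7, 0.6]
eef_pos: [0.6344, -0.093, 0.0247]
wrist_force: [-0.2, 0.0, 0.1]
```

```bash
python3 -m creep '[{"x":0.01,"y":0,"z":0,"wx":0,"wy":0,"wz":0},{"x":0,"y":0,"z":0,"wx":0,"wy":0,"wz":0}]' | grep -E "eef|wrist"
python3 -m creep '[{"x":0.01,"y":0,"z":0,"wx":0,"wy":0,"wz":0},{"x":0,"y":0,"z":0,"wx":0,"wy":0,"wz":0}]' | grep -E "eef|wrist"
```

```text
eef_pos: [0.6348, -0.0923, 0.0248]
wrist_force: [-1.0, -4.2, 0.5]
eef_pos: [0.6353, -0.0917, 0.025]
wrist_force: [-3.3, -8.5, 3.1]
```

```bash
python3 -m creep '[{"x":-0.1,"y":0,"z":0,"wx":0,"wy":0,"wz":0},{"x":-0.3,"y":0,"z":0,"wx":0,"wy":0,"wz":0},{"x":-0.3,"y":0,"z":-0.2,"wx":0,"wy":0,"wz":0},{"x":-0.3,"y":0,"z":-0.3,"wx":0,"wy":0,"wz":0},{"x":-0.4,"y":0,"z":-0.3,"wx":0,"wy":0,"wz":0},{"x":-0.4,"y":0,"z":0,"wx":0,"wy":0,"wz":0},{"x":0,"y":0,"z":0,"wx":0,"wy":0,"wz":0}]' | tail -5
python3 - <<'E'
from h import *
f=manip.grab_frame("top")[:,:,::-1]; cv2.imwrite("pics/top5.png",f); cv2.imwrite("pics/crop8.png",cv2.resize(f[140:200,260:380],None,fx=6,fy=6,interpolation=cv2.INTER_CUBIC))
E
```

```text
eef_pos: [0.5536, -0.2941, 0.1209]
tool_rot: [3.141, -0.0, 1.186]
wrist_force: [0.3, 0.2, 0.7]
grip_width: 0.0286
grasp_force: 0.0
```

View pics/crop8.png

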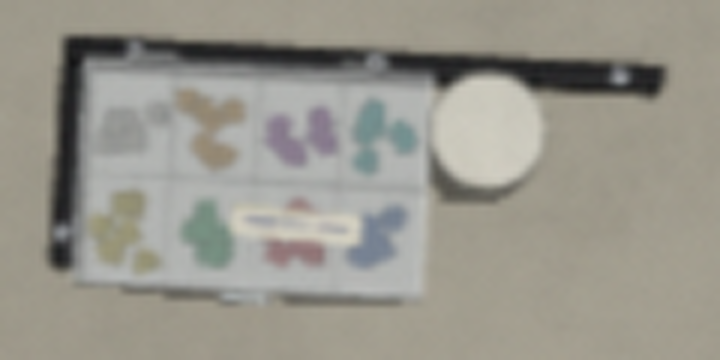

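The jar's lid is centred at (489,131) in the crop, against both the rail and the box end. The box corners are near (87,62), (433,76), (424,297) and (77,283).

```bash
python3 - <<'E'
from h import *
off=np.array([260,140])-.417
j=to_stop(plane("top",[np.array([489,131])/6+off],.057)[0])
b=np.array([to_stop(p) for p in plane("top",np.array([[87,62],[433,76],[424,297],[77,283]])/6+off,.032)])
print("jar",j,"box",b.round(4).tolist(),b.mean(0),"dist",np.linalg.norm(j-b.mean(0)),"yaw",np.arctan2(*(b[0]-b[1])))
E
```

```text
jar [-0.02386636 -0.17296461] box [[0.001, 0.0], [0.0021, -0.1484], [-0.0928, -0.1493], [-0.0942, -0.0012]] [-0.04598302 -0.07472006] dist 0.10070321518739563 yaw -0.007438352437543541
```

```bash
python3 -c "
from station import manip
print(manip.job_done())"
```

```text
the job is handed in; nothing more can be done
None
```

The box is parked flush in the L and the jar stands against the long rail and the box's free end; the last top-view measurement puts both within tolerance, and the job is handed in, though no verdict came back.

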